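Bayonet test plug into the leak tester's spring-return port

TASK

Set up the leak tester for its blank check: pull the adapter cabinet's top drawer out to its stop, take out the test plug (the one with the flat bar grip and two side lugs) and push it down into the tester's port, lugs through the two slots, against the spring. Keeping it pushed in, twist it clockwise about a quarter turn to its stop, and finish while still gripping it and holding it there against the return spring, for the air valve springs shut as soon as you let go. Leave the other two adapters in the drawer and the steel pins on the bench standing where they are.

Things in the scene. Friction and masses are not known exactly. Their poses are not given: they have to be found in the camera images.
- tester: Leak tester, fixed to the bench. Origin on the bench under the port's axis, z up. Grey base plate 20 mm high; on it the port, an upright steel turret of diameter 72 mm, open at the top, and a white instrument housing, top 132 mm above the bench (round gauge on it to 190 mm), its near face 125 mm from the port's axis in the -y direction of this frame.
- port_rim (a point): Centre of the port's mouth, level with its rim, 100 mm above the bench. z up; x runs through the two opposite lug slots (half a turn is the same). Bore 35 mm; slots 12.4 mm wide, out to 24.5 mm from the axis, 16 mm deep; below them the bore is 49 mm wide and the lugs can turn. The plug's lugs are clear to turn when its underside is 34 to 40 mm below the rim (at 40 its flange rests on it).
- valve_push (a joint): Travel of the spring-loaded brass disc in the port, m, down: 0 at rest (26 mm below the rim), 0.008 when the plug can just turn, 0.014 with the plug's flange on the rim. 3 N at rest, 6 N where turning begins, 8 N fully down. A blade on the disc, 22 x 6 mm, 7 mm high, along the slots' line at rest, enters the slot in the plug's nose.
- valve_turn (a joint): Turn of the port's valve spindle (with its blade), rad, clockwise seen from above: 0 at rest (shut), 1.2 at its stop (open). The blade has about 0.25 rad of play in the plug's nose slot, so at the stop the plug itself has turned 1.4 to 1.5. A return spring turns it back when let go: 0.05 N m at rest, 0.19 N m at the stop.
- plug: Bayonet test plug, loose, steel, 0.2 to 0.35 kg, upright in one of the drawer's three holes, turned any way. Origin: centre of its underside; z up. Shank diameter 32 mm; two round lugs, diameter 8 mm, 14 mm above the underside, stick out along x and -x to 22 mm from the axis. Nose slot 9 mm wide along x, 9 mm deep. Flange diameter 52 mm, 40 to 46 mm up. Half a turn about z is the same.
- plug_grip (a point): Middle of the plug's flat steel bar grip, 63 mm above its underside, axes as the plug's: the bar lies in line with the lugs, 48 mm long (x), 14 mm thick (y), 34 mm tall, right above the flange (fingertips must stay 46 mm above the underside). Grip it across its 14 mm. In the drawer its top is 161 mm above the bench.
- holder (a point): Centre of the middle hole of the grey plastic holder in the cabinet's top drawer, at the hole's floor, 81 mm above the bench (moves with the drawer), axes as the handle's. Three round holes (37 mm, 8 mm deep) in a row along y, 75 mm apart. The cabinet is fixed, grey steel, two drawers, 260 mm deep, 270 mm wide, 176 mm tall, its face 75 mm behind the row when the drawer is fully out.
- drawer (a joint): Travel of the cabinet's top drawer, m: 0 shut, 0.15 at its stop; it slides straight out along the -x axis of drawer_handle, with 1 to 2 N of friction, and stays where it is left. Its front panel reaches to 171 mm above the bench; the row of holes lies 65 mm behind the panel.
- drawer_handle (a point): Middle of the top drawer's bar handle (moves with it), 148 mm above the bench: a round bar of diameter 11 mm, 120 mm long along y, 35 mm in front of the drawer's face, posts 51 mm either side of the middle. x points level into the cabinet, z up. Pinch it from above, fingers closing along x, or hook it from behind. The middle hole of the holder lies 112 mm along x from here.
- adapter_blank: A threaded blanking screw with a hexagon head, plain steel without lugs, diameter 46 mm at its collar, 40 mm tall, standing in one of the drawer's three holes; origin at the centre of its underside, z up; leave standing in the drawer
- adapter_hose: A hose adapter, plain steel without lugs, collar diameter 48 mm, a narrow barbed tail up to 42 mm, standing in one of the drawer's three holes; origin at the centre of its underside, z up; leave standing in the drawer
- pin0: one of three loose turned steel pins standing upright on the bench between the tester and the cabinet, diameter 22 mm, 34 mm tall, origin at the centre of its underside, z up; not part of the job, leave standing
- pin1: one of three loose turned steel pins standing upright on the bench between the tester and the cabinet, diameter 22 mm, 34 mm tall, origin at the centre of its underside, z up; not part of the job, leave standing
- pin2: one of three loose turned steel pins standing upright on the bench between the tester and the cabinet, diameter 22 mm, 34 mm tall, origin at the centre of its underside, z up; not part of the job, leave standing

How it is judged:
On the way, in this order (a step that is already met when the one before it is completed fails the run):
1. the top drawer is pulled out to its stop (within 6 mm) (value of joint drawer above 0.144 m), for 0.1 s.
2. the plug is gripped and lifted out of the holder, its underside over 120 mm above the bench (height (world z) of plug above 0.12 m and contact force between the fingers and plug above 1 N), for 0.1 s.
3. the plug is pushed straight into the port, its disc down by 5 mm or more, before it is turned (value of joint valve_push above 0.005 m and value of joint valve_turn below 0.3 rad and horizontal distance between plug and port_rim below 0.004 m), for 0.1 s.
At the end, for the whole second after the job is handed in: For a second the fingers still grip the plug (over 3 N) in the port: within 4 mm of its axis, upright to 0.12 rad, underside over 32 mm below the rim, disc down over 6 mm, turned over 1.15 rad, spindle over 1.05 of 1.2 rad, at rest; adapters and pins upright (value of joint valve_turn above 1.05 rad and value of joint valve_push above 0.006 m and z of plug in the frame of port_rim below -0.032 m and horizontal distance between plug and port_rim below 0.004 m and angle between the x axis of plug and the x axis of port_rim, either way round above 1.15 rad and angle between plug's own z axis and vertical below 0.12 rad and contact force between the fingers and plug above 3 N and linear speed of plug below 0.02 m/s and angle between each of adapter_blank, adapter_hose, pin0, pin1, pin2's own z axis and vertical below 0.5 rad); the arm keeps its last pose, push and grip.
It fails at once if one of the other two adapters is tipped over or lifted out of its hole (angle between any of adapter_blank, adapter_hose's own z axis and vertical above 0.6 rad or height (world z) of any of adapter_blank, adapter_hose above 0.1 m).
It fails at once if a steel pin on the bench is knocked over or shifted by more than 30 mm (angle between any of pin0, pin1, pin2's own z axis and vertical above 0.6 rad or distance of any of pin0, pin1, pin2 from where it was at the start of the episode above 0.03 m).
It also fails if it takes over 69 s, if anything falls off the work surface, if the arm or the gripper's body presses on something with over 40 N, if the wrist force passes 120 N, or if a joint passes its speed limit or range.

ROBOT

A 7-joint arm with a two-finger parallel gripper is mounted at the origin on the work surface. World frame = base frame: x ahead of the robot, y to its left, z up, the work surface at z = 0. Lengths are in m, angles in rad, forces in N, time in s.
With the tool pointing down it reaches from about 0.35 to 0.9 m from the base axis. Payload 19.9 kg.
Tool frame: the origin (TCP) lies midway between the tips of the shut fingers; the grasp point (between the pads) lies 19 mm behind it; z points along the fingers, y is the line along which they close (so a half turn about z gives the same grasp; the last joint's range is limited). The gripper opens to 85 mm and grips with 20 to 120 N. Pads are 22 mm wide; open, the fingers measure 114 mm over their backs; the gripper's body (76 mm by 85 mm) begins 54 mm behind the grasp point. The pads swing forward as they close: fully open they stand 13 mm farther back than shut.
Start: joints at [-1.302, 0.417, -0.01, 1.614, 0.005, 1.111, -0.053], TCP at [0.191, 0.595, 0.231] pointing down, gripper open.
Joint ranges: [-2.81, 2.81], [-0.39, 2.02], [-1.27, 1.25], [0.06, 2.57], [-1.19, 4.33], [0.19, 2], [-2.82, 2.82]. Speed limits (rad/s): [1.89, 1.89, 2.39, 2.39, 3.01, 3.01, 3.01].

INTERFACE

Orientations are given as a unit quaternion [w, x, y, z].
In Python, from cell import sense, get_image, camera_model, sign_off gives the robot as it stands.
- The arm moves only by the tool drive_tool, never from a script. Its arguments are lists of equal length, an entry for each row: "turn": the turn, a rotation vector about the world's x, y, z in degrees, a list of three; "dp": the shift along the world's x, y, z in mm, a list of three; "grip": the opening, from 0 (shut) to 1 (fully open). A call has 1 to 20 rows; each row is the pose to reach, as a shift and turn from the pose commanded when the call began; what a row does not reach only later rows make up. A row lasts 1/12 s, in which the tool goes at most 41.7 mm and 7.16 degrees, less where a joint would pass 70% of its speed; a pose out of reach is approached as far as the arm can. A call with a gripper value outside its range is refused whole. The fingers move at their own pace and stop on an object; "grip_force" is the grip in N (left out, the last holds). Time passes only in rows, so rows that repeat a pose let the fingers close. It gives the time, the measured TCP pose, the force, the opening and the grip force at its end, in the units of the state.
- sense(): the state, without advancing time (a new reading comes with each control period).
- get_image(name): name is "scene" or "top"; returns the picture (420x560x3 uint8, red, green, blue); there is no depth.
- camera_model(name): a dict with "fx", "fy", "cx", "cy" (pixels), "R" (3x3) and "t" (3): a world point X has camera coordinates R X + t. Camera axes: x right, y down, z forward; pixel columns grow to the right and rows downward; lengths in m; the calibration is good to about 2 mm. A picture is of the moment at which its call begins. camera_model takes no time and is no camera call.
- sign_off(): hands the job in; it is judged then, once.
The state is a dict: "t": time; "q": joint angles; "qd": joint speeds; "effort": joint torques, N m; "ee_pos": TCP position; "tool_rot": TCP orientation; "ft_force": force on the tool from outside, world axes, zero at the start; "ft_torque": the same for the moment, N m; "gripper_width": opening from 0.0 (shut) to 1.0 (fully open); "gripper_force": force on a finger pad.
Only numpy, scipy, OpenCV 4.12 (cv2) and the standard library are available. Lean on these libraries where they do the work, as an engineer would, in place of code of your own. Each camera call takes 0.05 s, during which the arm holds its last target. There are 200 camera calls.

## Working session

There is one attempt and no reset: what is moved stays moved. The work goes in short steps, Python scripts to look and compute and a tool call to move; the robot and the scene stay as the last step left them, time stands still between calls to the robot, and variables do not carry over. Pictures are saved under pics/ and viewed, at most 10 in all, crops included, and the job is handed in when it is done.

Besides the shell and the picture viewer there is one more tool, called after "Call:" as name(argument=value, ...) on one line, values as JSON. drive_tool: Moves the arm, as the interface text tells. Its arguments: {"type":"object","properties":{"turn":{"type":"array"},"dp":{"type":"array"},"grip":{"type":"array"},"grip_force":{"type":"number"}},"required":["turn","dp","grip"]}

```bash
mkdir -p pics; python3 - <<'E'
from cell import *
import cv2,numpy as np
for n in("scene","top"):
    im=get_image(n); cv2.imwrite(f"pics/{n}0.png",im[:,:,::-1])
    c=camera_model(n);R=np.array(c["R"]);print(n,c["fx"],c["cx"],c["cy"],(-R.T@np.array(c["t"])).round(3),R.round(3).tolist())
s=sense();print(s["t"],s["ee_pos"],s["tool_rot"],s["ft_force"])
E
cat > h.py <<'E'
from cell import *
import cv2,numpy as np
def ray(n,u,v,z):
    c=camera_model(n);R=np.array(c["R"]);C=-R.T@np.array(c["t"])
    d=R.T@np.array([(u-c["cx"])/c["fx"],(v-c["cy"])/c["fy"],1.]);return C+d*(z-C[2])/d[2]
def proj(n,X):
    c=camera_model(n);p=np.array(c["R"])@np.array(X)+np.array(c["t"]);return np.array([c["fx"]*p[0]/p[2]+c["cx"],c["fy"]*p[1]/p[2]+c["cy"]])
E
```

```text
scene 521.1797249680683 279.35088337860435 218.0938658338894 [ 1.061 -0.512  0.665] [[0.753, 0.658, 0.013], [0.415, -0.458, -0.786], [-0.511, 0.597, -0.618]]
top 463.8334291037178 275.44530564111136 207.91319384838334 [0.455 0.027 1.007] [[-0.006, -1.0, -0.012], [-0.988, 0.008, -0.152], [0.152, 0.011, -0.988]]
0.1 [0.19102947 0.59477101 0.23072323] [-5.25805512e-05  1.54751063e-01  9.87953342e-01 -5.46857007e-04] [-0.2301532 -0.5664242  0.141997 ]
```

View pics/top0.png

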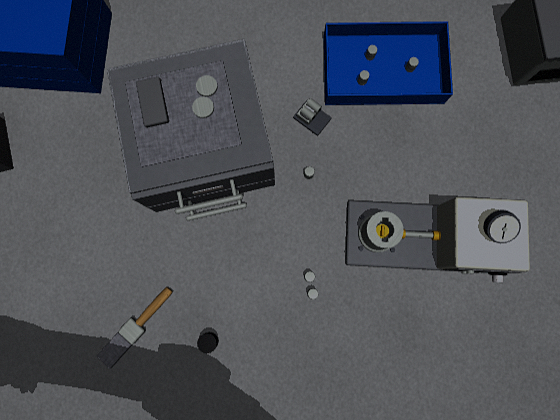

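View pics/scene0.png

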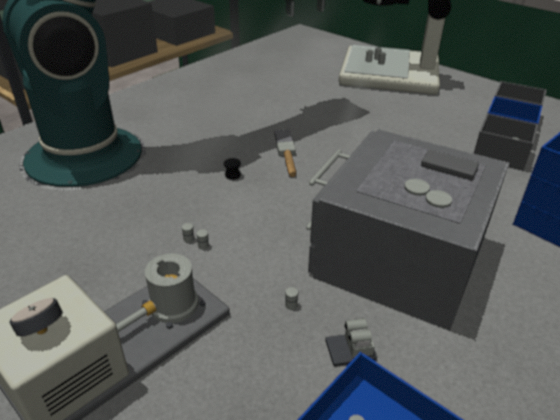

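The top view shows the cabinet at upper left (handles near px (210,203)), the port at (382,230), and pins at (309,172), (309,276) and (313,294). In the scene view the port is at (170,285). I'll zoom in on the handle and the port.

```bash
python3 - <<'E'
from h import *
im=cv2.imread("pics/top0.png")
a=cv2.resize(im[160:230,120:280],None,fx=5,fy=5,interpolation=cv2.INTER_CUBIC)[:300]
a=cv2.resize(im[165:225,125:285],None,fx=5,fy=5,interpolation=cv2.INTER_CUBIC)
b=cv2.resize(im[203:258,345:445],None,fx=5,fy=5,interpolation=cv2.INTER_CUBIC)
o=np.zeros((600,800,3),np.uint8);o[:300]=a;o[310:585,:500]=b
cv2.imwrite("pics/z0.png",np.clip(o*1.7,0,255).astype(np.uint8))
for p in [(309,172),(309,276),(313,294)]: print("pin",ray("top",*p,.034).round(3))
print("port",ray("top",381,230,.1).round(4),"housing near",ray("top",456,198,.132).round(3),ray("top",440,270,.132).round(3))
for p in [(111,73),(244,42),(273,163),(133,193)]: print("cab",ray("top",*p,.176).round(3))
E
```

```text
pin [ 0.682 -0.035  0.034]
pin [ 0.461 -0.031  0.034]
pin [ 0.424 -0.039  0.034]
port [ 0.549  -0.1694  0.1   ] housing near [ 0.606 -0.307  0.132] [ 0.47  -0.269  0.132]
cab [0.845 0.348 0.176]
cab [0.905 0.095 0.176]
cab [0.666 0.04  0.176]
cab [0.612 0.296 0.176]
```

View pics/z0.png

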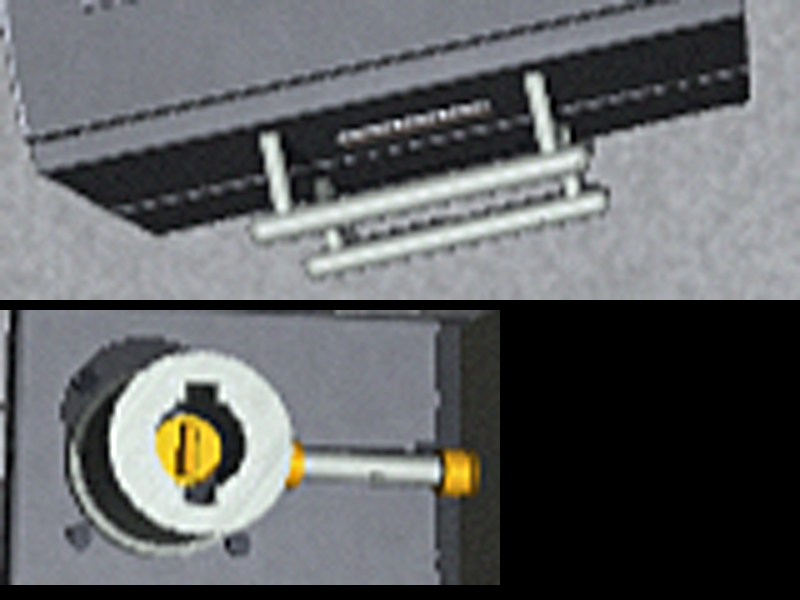

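```bash
python3 - <<'E'
from h import *
a=ray("top",176.4,211,.148);b=ray("top",241.6,196.4,.148);print(a,b,(a+b)/2,np.degrees(np.arctan2(b[0]-a[0],a[1]-b[1])),np.linalg.norm(a-b))
print("port",ray("top",385.4,229.4,.1), "slots",ray("top",385.4,217,.1),ray("top",385.4,242,.1))
u=proj("scene",(a+b)/2);print(u, proj("scene",a),proj("scene",b),proj("scene",ray("top",385.4,229.4,.1)))
print(sense()["gripper_width"])
E
```

```text
[0.58252492 0.22230269 0.148     ] [0.60935505 0.10002967 0.148     ] [0.59593999 0.16116618 0.148     ] 12.376159587132891 0.12518205364956092
port [ 0.55010109 -0.17804908  0.1       ] slots [ 0.57458595 -0.17907607  0.1       ] [ 0.52542509 -0.17701407  0.1       ]
[325.98295055 166.58230322] [339.63865327 151.35819995] [311.03486715 183.24722118] [168.31198946 269.10801122]
0.9997669776706327
```

Call:
drive_tool(turn=[[0,0,-7],[0,0,-14],[0,0,-21],[0,0,-28],[0,0,-35],[0,0,-42],[0,0,-49],[0,0,-56],[0,0,-60],[0,0,-60],[0,0,-60],[0,0,-60],[0,0,-60],[0,0,-60],[0,0,-60],[0,0,-60]], dp=[[15,-16,0],[40,-43,0],[68,-73,0],[97,-104,0],[126,-135,0],[155,-166,0],[184,-197,0],[213,-228,0],[242,-259,0],[271,-290,0],[300,-321,0],[329,-352,0],[358,-383,0],[385,-412,0],[400,-428,-10],[405,-434,-20]], grip=[0.27,0.27,0.27,0.27,0.27,0.27,0.27,0.27,0.27,0.27,0.27,0.27,0.27,0.27,0.27,0.27], grip_force=60)

```text
t: 1.43
ee_pos: [0.5989, 0.1561, 0.2111]
tool_rot: [0.001, 0.63, 0.777, -0.0]
ft_force: [0.5, -0.7, -0.7]
gripper_width: 0.267
gripper_force: 0.0
```

```bash
python3 - <<'E'
from h import *
s=sense();print(s["ee_pos"],s["tool_rot"],s["gripper_width"],s["t"])
t=get_image("top");q=get_image("scene")
o=np.zeros((400,800,3),np.uint8)
o[:,:400]=cv2.resize(t[130:230,160:260],(400,400));o[:,400:]=cv2.resize(q[90:220,260:390],(400,400))
cv2.imwrite("pics/h1.png",np.clip(o[:,:,::-1]*1.5,0,255).astype(np.uint8))
E
```

```text
[0.59887622 0.15609221 0.21107012] [ 1.12181643e-03  6.30084473e-01  7.76525760e-01 -2.05925817e-04] 0.2674610419863784 1.4333
```

View pics/h1.png

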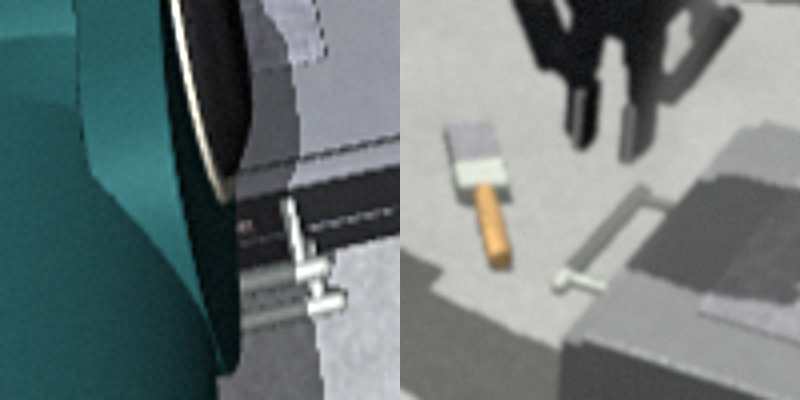

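The gripper hangs above the handle. In the scene view the handle's near end is at about (312,183), as predicted from the top view. I'll descend and pinch.

Call:
drive_tool(turn=[[0,0,0],[0,0,0],[0,0,0],[0,0,0],[0,0,0],[0,0,0],[0,0,0],[0,0,0],[0,0,0],[0,0,0]], dp=[[0,0,-15],[0,0,-35],[0,0,-55],[0,0,-70],[0,0,-80],[0,0,-82],[0,0,-82],[0,0,-82],[0,0,-82],[0,0,-82]], grip=[0.27,0.27,0.27,0.27,0.27,0.27,0.1,0,0,0])

```text
t: 2.37
ee_pos: [0.5955, 0.1616, 0.1296]
tool_rot: [-0.001, 0.628, 0.778, -0.0]
ft_force: [-5.7, 2.0, -3.7]
gripper_width: 0.102
gripper_force: 58.6
```

Call:
drive_tool(turn=[[0,0,0],[0,0,0],[0,0,0],[0,0,0],[0,0,0],[0,0,0],[0,0,0],[0,0,0],[0,0,0],[0,0,0],[0,0,0],[0,0,0]], dp=[[-8,-2,0],[-22,-5,0],[-40,-9,0],[-58,-12,0],[-76,-16,0],[-94,-20,0],[-112,-24,0],[-128,-28,0],[-139,-30,0],[-146,-32,0],[-149,-32,0],[-149,-32,0]], grip=[0,0,0,0,0,0,0,0,0,0,0,0])

```text
t: 3.37
ee_pos: [0.449, 0.129, 0.1299]
tool_rot: [0.002, 0.628, 0.778, 0.002]
ft_force: [14.0, 0.0, -21.1]
gripper_width: 0.104
gripper_force: 59.8
```

Call:
drive_tool(turn=[[0,0,0],[0,0,0],[0,0,0],[0,0,0],[0,0,0],[0,0,0],[0,0,0],[0,0,0],[0,0,0],[0,0,0],[0,0,0],[0,0,0],[0,0,0],[0,0,0],[0,0,0],[0,0,0]], dp=[[2,0,0],[2,0,0],[2,0,0],[2,0,15],[2,0,40],[2,0,75],[2,0,110],[0,-20,130],[0,-45,140],[0,-75,140],[0,-105,140],[0,-140,140],[0,-175,140],[0,-210,140],[0,-230,140],[0,-230,140]], grip=[0.27,0.27,0.27,0.27,0.27,0.27,0.27,0.4,0.5,0.5,0.5,0.5,0.5,0.5,0.5,0.5])

```text
t: 4.7
ee_pos: [0.4467, -0.1053, 0.2698]
tool_rot: [0.001, 0.63, 0.776, 0.0]
ft_force: [-0.4, 0.0, -0.2]
gripper_width: 0.499
gripper_force: 0.0
```

```bash
python3 - <<'E'
from h import *
s=sense();print(s["ee_pos"],s["gripper_width"],s["t"],s["ft_force"])
t=get_image("top");q=get_image("scene")
cv2.imwrite("pics/t2.png",t[:,:,::-1]);cv2.imwrite("pics/s2.png",q[:,:,::-1])
o=np.zeros((400,800,3),np.uint8)
o[:,:400]=cv2.resize(t[120:280,140:300],(400,400));o[:,400:]=cv2.resize(q[110:250,240:380],(400,400))
cv2.imwrite("pics/h2.png",np.clip(o[:,:,::-1]*1.5,0,255).astype(np.uint8))
E
```

```text
[ 0.4467349  -0.10526339  0.26983505] 0.4993963091321395 4.7 [-0.42921384  0.02640154 -0.21196508]
```

View pics/h2.png

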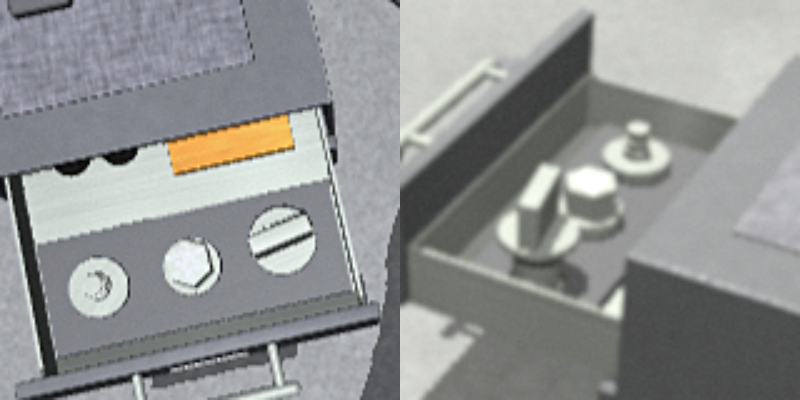

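The plug is in the right-hand hole, at about px (252,216) in the top view. I'll zoom in to get the bar's angle.

```bash
python3 - <<'E'
from h import *
t=cv2.imread("pics/t2.png");q=cv2.imread("pics/s2.png")
o=np.zeros((400,800,3),np.uint8)
o[:,:400]=cv2.resize(t[195:235,232:272],(400,400),interpolation=cv2.INTER_CUBIC);o[:,400:]=cv2.resize(q[160:220,265:325],(400,400),interpolation=cv2.INTER_CUBIC)
cv2.imwrite("pics/h3.png",np.clip(o*1.2,0,255).astype(np.uint8))
E
```

```text
(no output)
```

View pics/h3.png

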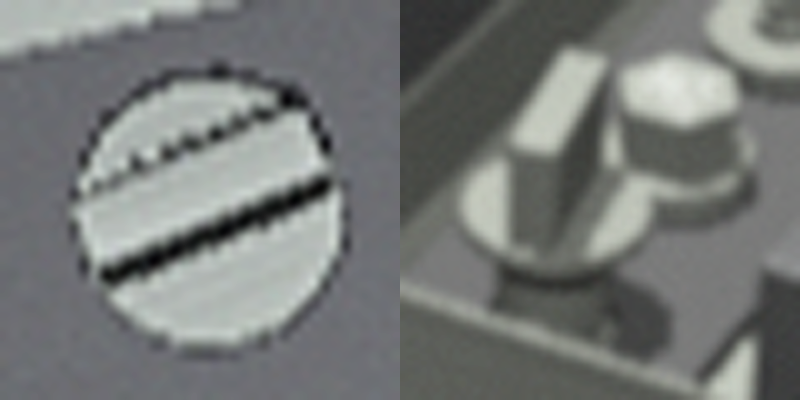

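```bash
python3 - <<'E'
from h import *
P=[ray("top",232+u/10,195+v/10,.161) for u,v in((75,200),(290,100),(330,175),(105,268))]
Q=[ray("scene",265+(u-400)*.15,160+v*.15,.161) for u,v in((512,148),(568,45),(608,55),(555,155))]
for L,e in((P,((0,1),(3,2))),(Q,((0,1),(3,2)))):
    print(np.mean(L,0).round(4),[np.degrees(np.arctan2(*(L[j]-L[i])[[1,0]])).round(1) for i,j in e],[np.linalg.norm(L[i]-L[j]).round(4) for i,j in((0,1),(1,2),(2,3))])
print("flange",ray("top",253,216,.127).round(4))
h=np.array([.449,.1292]);y=np.radians(12);X=np.array([np.cos(y),np.sin(y)]);Y=np.array([-X[1],X[0]]);print("hole",h+.112*X-.075*Y)
E
```

```text
[0.5747 0.0796 0.161 ] [np.float64(-65.2), np.float64(-67.7)] [np.float64(0.0437), np.float64(0.0159), np.float64(0.0447)]
[0.5764 0.079  0.161 ] [np.float64(114.0), np.float64(113.9)] [np.float64(0.0517), np.float64(0.0116), np.float64(0.0499)]
flange [0.5748 0.0798 0.127 ]
hole [0.57414591 0.07912504]
```

Call:
drive_tool(turn=[[0,0,3],[0,0,8],[0,0,12],[0,0,12],[0,0,12],[0,0,12],[0,0,12],[0,0,12],[0,0,12],[0,0,12],[0,0,12],[0,0,12],[0,0,12],[0,0,12],[0,0,12],[0,0,12],[0,0,12],[0,0,12]], dp=[[10,14,0],[28,40,0],[48,68,0],[68,96,0],[88,124,0],[108,152,0],[122,172,-10],[128,180,-25],[128,180,-45],[128,180,-60],[128,180,-80],[128,180,-100],[128,180,-120],[128,180,-132],[128,180,-137],[128,180,-137],[128,180,-137],[128,180,-137]], grip=[0.5,0.5,0.5,0.5,0.5,0.5,0.5,0.5,0.5,0.5,0.5,0.5,0.5,0.5,0.5,0.3,0,0], grip_force=80)

```text
t: 6.3
ee_pos: [0.5757, 0.0793, 0.1334]
tool_rot: [0.0, 0.543, 0.84, 0.001]
ft_force: [-0.3, 0.2, -1.2]
gripper_width: 0.147
gripper_force: 77.9
```

Call:
drive_tool(turn=[[0,0,0],[0,0,0],[0,0,0],[0,0,0],[0,0,0],[0,0,5],[0,0,11],[0,0,17],[0,0,23],[0,0,29],[0,0,35],[0,0,41],[0,0,47],[0,0,53],[0,0,59],[0,0,64],[0,0,64],[0,0,64],[0,0,64],[0,0,64]], dp=[[0,0,10],[0,0,35],[0,0,65],[0,0,95],[0,0,108],[0,-5,110],[-1,-20,110],[-4,-45,110],[-7,-73,110],[-10,-101,110],[-13,-129,110],[-16,-157,110],[-18,-185,110],[-20,-210,110],[-22,-230,110],[-24,-245,105],[-25,-254,92],[-25,-257,80],[-25,-257,73],[-25,-257,70]], grip=[0,0,0,0,0,0,0,0,0,0,0,0,0,0,0,0,0,0,0,0])

```text
t: 7.97
ee_pos: [0.5497, -0.1767, 0.2006]
tool_rot: [-0.001, 0.016, 1.0, 0.0]
ft_force: [0.5, 1.4, -2.7]
gripper_width: 0.147
gripper_force: 78.3
```

Call:
drive_tool(turn=[[0,0,0],[0,0,0]], dp=[[0,0,0],[0,0,0]], grip=[0,0])

```text
t: 8.13
ee_pos: [0.5504, -0.177, 0.2023]
tool_rot: [-0.0, 0.016, 1.0, 0.0]
ft_force: [-0.1, -0.1, -2.0]
gripper_width: 0.15
gripper_force: 78.3
```

```bash
python3 - <<'E'
from h import *
s=sense();print(s["ee_pos"],s["tool_rot"],s["gripper_width"],s["t"],s["ft_force"],np.round(s["q"],2))
q=get_image("scene");cv2.imwrite("pics/s4.png",q[:,:,::-1])
t=get_image("top");cv2.imwrite("pics/t4.png",t[:,:,::-1])
z=cv2.imread("pics/scene0.png")
o=np.zeros((600,800,3),np.uint8)
o[:,:400]=cv2.resize(q[190:340,120:220,::-1],(400,600),interpolation=cv2.INTER_CUBIC);o[:400,400:]=cv2.resize(z[245:325,130:210],(400,400),interpolation=cv2.INTER_CUBIC)
o[400:,400:700]=cv2.resize(t[190:270,325:445,::-1],(300,200))
cv2.imwrite("pics/h4.png",np.clip(o*1.3,0,255).astype(np.uint8))
E
```

```text
[ 0.55042579 -0.17695484  0.20226307] [-1.00930286e-04  1.55483767e-02  9.99879111e-01  3.28543785e-05] 0.14987598063006385 8.1333 [-0.07210678 -0.1428311  -1.99679415] [-0.06  0.38  0.4   1.77 -0.17  1.02  1.95]
```

View pics/h4.png

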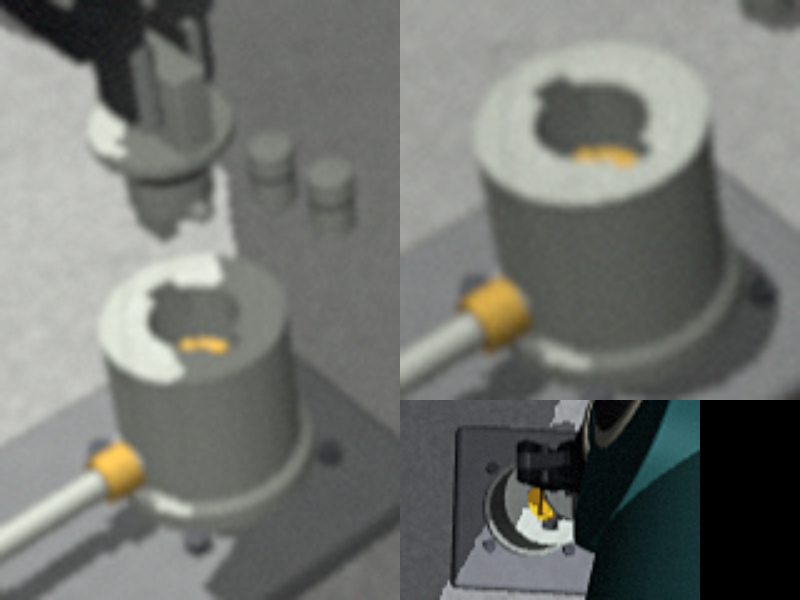

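```bash
python3 - <<'E'
from h import *
th=np.linspace(0,2*np.pi,200)
def ext(x,y,z,r):
    p=np.array([proj("scene",[x+r*np.cos(a),y+r*np.sin(a),z]) for a in th]);return p.min(0),p.max(0)
a,b=ext(.5501,-.178,.1,.036);print("rim crop R pred",(a-[130,245])*5+[400,0],(b-[130,245])*5+[400,0])
a,b=ext(.5495,-.177,.196,.026);print("flange crop L pred",(a-[120,190])*4,(b-[120,190])*4)
a,b=ext(.5495,-.177,.15,.016);print("nose crop L",(a-[120,190])*4,(b-[120,190])*4)
for d in((.001,0),(0,.001)): print(d,(proj("scene",[.5495+d[0],-.177+d[1],.19])-proj("scene",[.5495,-.177,.19]))*4)
# edge profiles
g=cv2.cvtColor(cv2.imread("pics/scene0.png"),cv2.COLOR_BGR2GRAY);print("rim row269",g[269,140:150],g[269,190:200])
g=cv2.cvtColor(cv2.imread("pics/s4.png"),cv2.COLOR_BGR2GRAY);print("fl row 219-223",g[219:225,138:146].tolist(),g[219:225,173:182].tolist())
print("col160",g[225:255,162].tolist())
E
```

```text
rim crop R pred [473.31723531  42.69041648] [708.61420757 203.84211071]
flange crop L pred [89.21251413 77.42051185] [235.98484433 167.09463054]
nose crop L [135.02693313 189.64861475] [221.94698041 245.89967845]
(0.001, 0) [1.75779544 1.16045444]
(0, 0.001) [ 2.18824875 -1.28054978]
rim row269 [122 123 123 126 131 138 143 144 146 145] [134 113 110 119 125 125 125 124 125 125]
fl row 219-223 [[146, 145, 144, 146, 154, 165, 170, 171], [145, 143, 140, 147, 158, 167, 172, 172], [142, 140, 142, 145, 159, 169, 172, 170], [141, 142, 141, 149, 162, 170, 171, 171], [144, 142, 144, 150, 160, 168, 170, 171], [145, 145, 146, 146, 152, 166, 172, 172]] [[91, 97, 98, 96, 92, 84, 84, 87, 85], [87, 95, 98, 98, 90, 81, 81, 85, 86], [85, 94, 98, 95, 85, 75, 82, 85, 84], [83, 94, 97, 93, 81, 73, 80, 85, 83], [84, 95, 96, 87, 70, 72, 81, 86, 85], [83, 92, 92, 75, 68, 73, 83, 85, 86]]
col160 [80, 89, 96, 101, 102, 99, 96, 86, 80, 58, 47, 57, 75, 81, 85, 81, 80, 80, 79, 76, 73, 72, 72, 79, 100, 128, 144, 148, 146, 152]
```

Call:
drive_tool(turn=[[0,0,0],[0,0,0],[0,0,0],[0,0,0],[0,0,0],[0,0,0],[0,0,0],[0,0,0],[0,0,0]], dp=[[1,-0.5,-8],[1,-0.5,-20],[1,-0.5,-30],[1,-0.5,-38],[1,-0.5,-44],[1,-0.5,-49],[1,-0.5,-53],[1,-0.5,-56],[1,-0.5,-56]], grip=[0,0,0,0,0,0,0,0,0])

```text
t: 8.98
ee_pos: [0.551, -0.1784, 0.1458]
tool_rot: [-0.0, 0.016, 1.0, 0.0]
ft_force: [-0.8, 1.1, -1.9]
gripper_width: 0.145
gripper_force: 78.3
```

Call:
drive_tool(turn=[[0,0,0],[0,0,0],[0,0,0],[0,0,0],[0,0,0]], dp=[[0,0,-2],[0,0,-4],[0,0,-6],[0,0,-9],[0,0,-9]], grip=[0,0,0,0,0])

```text
t: 9.4
ee_pos: [0.5509, -0.1783, 0.1367]
tool_rot: [-0.0, 0.016, 1.0, 0.0]
ft_force: [0.8, -0.7, -2.7]
gripper_width: 0.148
gripper_force: 78.3
```

Call:
drive_tool(turn=[[0,0,0],[0,0,0],[0,0,0],[0,0,0],[0,0,0],[0,0,0]], dp=[[0,0,-3],[0,0,-6],[0,0,-9],[0,0,-12],[0,0,-14],[0,0,-14]], grip=[0,0,0,0,0,0])

```text
t: 9.9
ee_pos: [0.5511, -0.1784, 0.1229]
tool_rot: [-0.0, 0.016, 1.0, -0.0]
ft_force: [-0.2, 1.0, 1.3]
gripper_width: 0.147
gripper_force: 78.8
```

Call:
drive_tool(turn=[[0,0,0],[0,0,0],[0,0,0],[0,0,0],[0,0,0],[0,0,0]], dp=[[0,0,-2],[0,0,-4],[0,0,-6],[0,0,-8],[0,0,-8],[0,0,-8]], grip=[0,0,0,0,0,0])

```text
t: 10.4
ee_pos: [0.5512, -0.1784, 0.1153]
tool_rot: [0.0, 0.016, 1.0, -0.0]
ft_force: [-1.3, 1.4, 4.4]
gripper_width: 0.148
gripper_force: 79.2
```

Call:
drive_tool(turn=[[0,0,-4],[0,0,-9],[0,0,-14],[0,0,-19],[0,0,-24],[0,0,-29],[0,0,-34],[0,0,-39],[0,0,-44],[0,0,-49],[0,0,-54],[0,0,-59],[0,0,-64],[0,0,-68],[0,0,-72],[0,0,-75],[0,0,-75]], dp=[[0,0,-1],[0,0,-1],[0,-0.2,-1],[0,-0.3,-1],[0,-0.4,-1],[-0.1,-0.4,-1],[-0.1,-0.5,-1],[-0.2,-0.6,-1],[-0.3,-0.6,-1],[-0.3,-0.7,-1],[-0.4,-0.8,-1],[-0.4,-0.8,-1],[-0.5,-0.8,-1],[-0.6,-0.9,-1],[-0.6,-0.9,-1],[-0.7,-0.9,-1],[-0.7,-0.9,-1]], grip=[0,0,0,0,0,0,0,0,0,0,0,0,0,0,0,0,0])

```text
t: 11.82
ee_pos: [0.5503, -0.1788, 0.1142]
tool_rot: [-0.0, 0.622, 0.783, -0.0]
ft_force: [-1.2, 4.7, 3.9]
gripper_width: 0.149
gripper_force: 79.2
```

```bash
python3 - <<'E'
from h import *
s=sense();print(s["ft_torque"],s["ft_force"],np.round(s["q"],2),np.degrees(2*np.arctan2(s["tool_rot"][2],s["tool_rot"][1]))-90)
E
```

```text
[1.25781123 0.5754803  0.12251483] [-1.19572153  4.66507197  3.88936424] [-0.26  0.57  0.69  1.85 -0.45  0.89  0.87] 13.078359862838042
```

Call:
drive_tool(turn=[[0,0,-3],[0,0,-6],[0,0,-8],[0,0,-8],[0,0,-8]], dp=[[0,0.2,0],[0,0.4,0],[0,0.5,0],[0,0.5,0],[0,0.5,0]], grip=[0,0,0,0,0])

```text
t: 12.23
ee_pos: [0.5502, -0.1787, 0.1142]
tool_rot: [-0.0, 0.673, 0.739, -0.0]
ft_force: [-3.1, 2.9, 5.0]
gripper_width: 0.15
gripper_force: 79.2
```

```bash
python3 - <<'E'
from h import *
s=sense();print(s["ft_torque"],s["ft_force"],np.degrees(2*np.arctan2(s["tool_rot"][2],s["tool_rot"][1]))-90)
E
```

```text
[1.04621057 0.90943125 0.21226461] [-3.12523446  2.86581963  4.99934522] 5.350489528829868
```

Call:
drive_tool(turn=[[0,0,-2],[0,0,-4],[0,0,-4],[0,0,-4]], dp=[[0,0,0],[0,0,0],[0,0,0],[0,0,0]], grip=[0,0,0,0])

```text
t: 12.57
ee_pos: [0.5502, -0.1787, 0.1142]
tool_rot: [-0.0, 0.699, 0.715, -0.0]
ft_force: [-4.0, 3.1, 3.5]
gripper_width: 0.148
gripper_force: 79.3
```

```bash
python3 - <<'E'
from h import *
s=sense();print(s["ft_torque"],s["ft_force"],np.degrees(2*np.arctan2(s["tool_rot"][2],s["tool_rot"][1]))-90)
q=get_image("scene");o=cv2.resize(q[190:340,100:240,::-1],(560,600),interpolation=cv2.INTER_CUBIC)
cv2.imwrite("pics/h5.png",np.clip(o*1.4,0,255).astype(np.uint8))
E
```

```text
[1.00449777 0.95652803 0.21451066] [-4.04171573  3.07045605  3.52977801] 1.3300825524814002
```

View pics/h5.png

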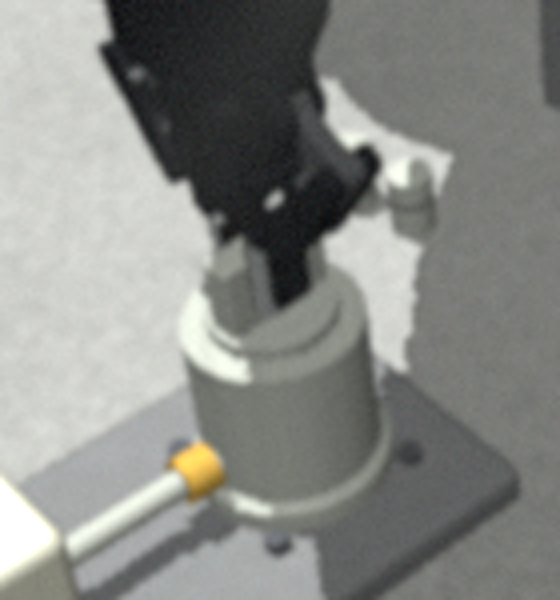

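The plug sits in the port, with its flange just above the rim and the bar turned across. I'll turn a little further to feel for the stop.

Call:
drive_tool(turn=[[0,0,-1],[0,0,-2],[0,0,-3],[0,0,-3],[0,0,-3]], dp=[[0.2,-0.2,-0.5],[0.4,-0.3,-1],[0.4,-0.3,-1],[0.4,-0.3,-1],[0.4,-0.3,-1]], grip=[0,0,0,0,0])

```text
t: 13.03
ee_pos: [0.5503, -0.1789, 0.1131]
tool_rot: [-0.001, 0.717, 0.697, -0.0]
ft_force: [-5.1, 4.3, 5.6]
gripper_width: 0.147
gripper_force: 79.4
```

```bash
python3 - <<'E'
from h import *
s=sense();print(s["ft_torque"],s["ft_force"],np.degrees(2*np.arctan2(s["tool_rot"][2],s["tool_rot"][1]))-90)
E
```

```text
[1.18156758 1.38207807 0.55241972] [-5.07879194  4.28717393  5.60718531] -1.6395164302726926
```

```bash
python3 -c "
from cell import *
print(sign_off())"
```

```text
the job is handed in; nothing more can be done
None
```

The job is handed in with the plug pushed in about 38 mm, turned clockwise to its stop (twist torque rose from 0.21 to 0.55 N m) and still gripped at about 79 N; the judge's result was not reported, and I did not check the adapters and pins in a final picture.

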